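# Seat a sample jar in the centring ring of a balance pan

## Task

Put the short black-capped glass jar on the small balance to be weighed: the pan sits a little off its place, so feel with the jar, pressing and sliding only lightly so the sprung pan is never pushed far down or shoved sideways, until the jar's foot drops inside the pan's raised ring. Leave it standing flat and upright inside the ring with no edge on or over the rim, and let go. Do not disturb the tall tube or the pale fossil pebble.

Things in the scene. Friction and masses are not known exactly. Their poses are not given: they have to be found in the camera images.
- jar: Short clear glass jar with dark grains and a black screw cap, 75 mm tall, upright; origin at the centre of its underside, z up. Round: body and foot 48 mm in diameter up to 60 mm above the foot, cap 51 mm in diameter above. Weighs 0.10 to 0.20 kg. Grip it across the cap or upper body, 45 to 70 mm above the foot
- balance: Compact white electronic balance fixed on the worktop, 150 mm (its x) by 130 mm (its y), housing top 40 mm above the worktop; origin at the centre of its underside, z up. Display and two keys at its -x end. Over its +x half is a round steel pan whose true centre is up to 6 mm off pan_place along the balance's x and up to 6 mm along its y, different each run and not measured
- pan_place (a point): Nominal centre of the pan's floor, 64 mm above the worktop (z up). The pan is 72 mm in diameter: flat floor, and round it a flat-topped raised ring, inside diameter 52 mm, 10 mm wide, square edges, its top 4 mm above the floor (68 mm above the worktop, unloaded). The pan cannot shift sideways, only sink
- pan (a joint): How far the pan is pressed straight down, m: 0 unloaded, stop at 0.014. Spring of 1200 N/m (1.2 N per mm) with about 0.2 N preload; the jar's own weight sinks it 0.6 to 1.5 mm
- tube: Bystander: tall glass sample tube with purple cap, 52 mm in diameter, 138 mm tall, standing upright between the jar and the balance; origin at the centre of its underside
- fossil: Bystander: pale fossil limestone pebble, 41 x 53 x 26 mm, to the right of the balance; origin at the centre of its underside

How it is judged:
At the end, for the whole second after the job is handed in: The jar stands upright (within 0.03 rad) on the pan floor inside the ring: foot at most 0.8 mm above and 4 mm below the unloaded floor height, axis within 13 mm of pan_place (the pan's own offset included), its weight on the pan, released and at rest (z of jar in the frame of pan_place between -0.004 and 0.0008 m and horizontal distance between jar and pan_place below 0.013 m and angle between jar's own z axis and vertical below 0.03 rad and value of joint pan above 0.0002 m and contact force between jar and the fingers below 0.05 N and linear speed of jar below 0.01 m/s); the robot touches nothing.
It fails at once if the pan is pressed down more than 10 mm (about 12 N) (value of joint pan above 0.01 m).
It fails at once if the jar pushes on the pan with more than 20 N in any direction (contact force between jar and pan above 20 N).
It fails at once if the tall tube is shifted more than 20 mm (distance of tube from where it was at the start of the episode above 0.02 m).
It fails at once if the fossil pebble is shifted more than 20 mm (distance of fossil from where it was at the start of the episode above 0.02 m).
It also fails if it takes over 64 s, if anything falls off the work surface, if the arm or the gripper's body presses on something with over 40 N, if the wrist force passes 120 N, or if a joint passes its speed limit or range.

## Robot

A 7-joint arm with a two-finger parallel gripper is mounted at the origin on a cart in front of the work surface, level with it; the furniture and walls round the work are solid. World frame = base frame: x ahead of the robot, y to its left, z up, the work surface at z = 0. Lengths are in m, angles in rad, forces in N, time in s.
With the tool pointing down it reaches from about 0.425 to 0.875 m from the base axis. Payload 4.7 kg.
Tool frame: the origin (TCP) lies at the very end of the fingers, on their centre line; the grasp point (between the pads) lies 19 mm behind it; z points along the fingers, y is the line along which they close (so a half turn about z gives the same grasp; the last joint's range is limited). The gripper opens to 87 mm and grips with 3 to 60 N. Pads are 19 mm wide; open, the fingers measure 117 mm over their backs; the gripper's body (75 mm by 190 mm) begins 51 mm behind the grasp point.
Start: joints at [1.114, 0.321, -0.07, 1.45, 0.023, 1.371, -0.057], TCP at [0.295, -0.579, 0.223] pointing down, gripper open.
Joint ranges: [-2.86, 2.86], [-0.3, 2.09], [-1.38, 1.24], [0.06, 2.45], [-1.56, 4.7], [0.09, 2.05], [-2.69, 2.69]. Speed limits (rad/s): [2.57, 2.57, 3.14, 3.14, 3.14, 3.14, 3.14].

## Interface

Orientations are given as a rotation vector (axis times angle).
In Python, from bench import get_state, get_image, get_calibration, close_job gives the robot as it stands.
- The arm moves only by the shell command python3 -m crank 'ROWS' [FORCE]. ROWS is JSON, a list of rows, each a list of 5 numbers: the opening, from 0 (shut) to 1 (fully open), then the shift along the world's x, y, z in units of 0.2 m (1.0 is 0.2 m), then the turn about the world's z in units of 2 pi rad (1.0 is 2 pi rad). A call has 1 to 5 rows; each row is the pose to reach, as a shift and turn from the pose commanded when the call began, turning the shorter way round; what a row does not reach only later rows make up. A row lasts 1/8 s, in which the tool goes at most 62.5 mm and 10.7 degrees, less where a joint would pass 70% of its speed; a pose out of reach is approached as far as the arm can. A call with a number of a shift or a turn outside -1 to 1 is refused whole. A call with a gripper value outside its range is refused whole. The fingers move at their own pace and stop on an object; FORCE is the grip in N (left out, the last holds). Time passes only in rows, so rows that repeat a pose let the fingers close. It gives the time, the measured TCP pose, the force, the opening and the grip force at its end, in the units of the state.
- get_state(): the state, without advancing time (a new reading comes with each control period).
- get_image(name): name is "scene" or "top"; returns the picture (420x560x3 uint8, red, green, blue); there is no depth.
- get_calibration(name): a dict with "fovy" (degrees; the focal length in pixels is half the picture's height over the tangent of half this angle, whatever the lens; pixels are square), "cx", "cy" (the principal point, pixels), "R" (3x3) and "t" (3): a world point X has camera coordinates R X + t. Camera axes: x right, y down, z forward; pixel columns grow to the right and rows downward; lengths in m; the calibration is good to about 2 mm. A picture is of the moment at which its call begins. get_calibration takes no time and is no camera call.
- close_job(): hands the job in; it is judged then, once.
The state is a dict: "time": time; "joint_positions": joint angles; "qd": joint speeds; "joint_torque": joint torques, N m; "position": TCP position; "tool_rot": TCP orientation; "ft_force": force on the tool from outside, world axes, zero at the start; "torque": the same for the moment, N m; "grip_width": opening from 0.0 (shut) to 1.0 (fully open); "grip_force": force on a finger pad.
Only numpy, scipy, OpenCV 4.12 (cv2) and the standard library are available. Lean on these libraries where they do the work, as an engineer would, in place of code of your own. Each camera call takes 0.05 s, during which the arm holds its last target. There are 200 camera calls.

## Working session

There is one attempt and no reset: what is moved stays moved. The work goes in short steps, Python scripts to look and compute and a shell command to move; the robot and the scene stay as the last step left them, time stands still between calls to the robot, and variables do not carry over. Pictures are saved under pics/ and viewed, at most 10 in all, crops included, and the job is handed in when it is done.

```bash
mkdir -p pics; python3 - <<'E'
from bench import *
import cv2
for n in("scene","top"):
    cv2.imwrite(f"pics/{n}0.png",get_image(n)[:,:,::-1]); print(n,get_calibration(n))
print(get_state())
E
```

```text
scene {'fovy': 55.11901864453149, 'cx': 271.1729921372568, 'cy': 212.89320270328247, 'R': array([[-0.45051032, -0.89246383,  0.02342569],
       [-0.40528212,  0.18106329, -0.89608174],
       [ 0.79547901, -0.41318809, -0.44327051]]), 't': array([0.23590439, 0.25924918, 0.83565267])}
top {'fovy': 55.03406111142206, 'cx': 285.837232676293, 'cy': 207.20449516880936, 'R': array([[ 0.00127955, -0.99964522,  0.02660445],
       [-0.98521816, -0.00581753, -0.1712055 ],
       [ 0.17129954, -0.02599212, -0.98487607]]), 't': array([-0.02279388,  0.52528253,  0.88277336])}
{'time': 0.1, 'joint_positions': array([ 1.11408616,  0.32173012, -0.07009091,  1.45153757,  0.02260635,
        1.37080553, -0.05688184]), 'qd': array([ 0.00123801, -0.00145441,  0.00053113, -0.00355783, -0.00024628,
       -0.00044156,  0.0012099 ]), 'joint_torque': array([-1.11197798e-03, -4.92572379e+01, -4.06238968e-01, -3.13400245e+01,
       -6.41028327e-02,  3.95103672e-02,  8.21579101e-05]), 'position': array([ 0.29458114, -0.57886479,  0.22159087]), 'tool_rot': array([-3.05335113e+00, -7.32437782e-01,  7.67836430e-04]), 'ft_force': array([0.25102401, 0.08417033, 0.94778132]), 'torque': array([0.05444771, 0.00349366, 0.00468843]), 'grip_force': 0.0, 'grip_width': 1.001193634270156}
```

View pics/scene0.png

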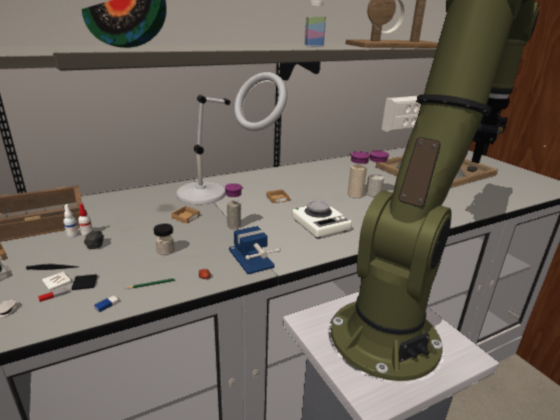

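View pics/top0.png

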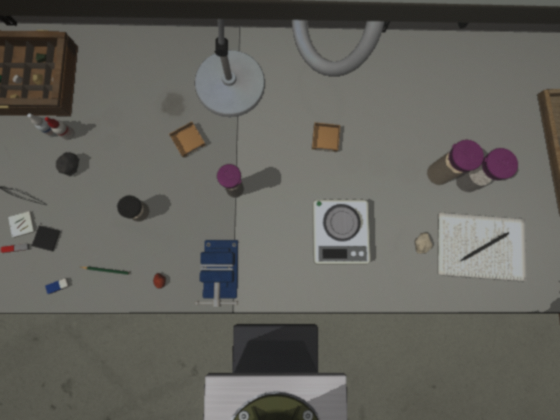

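The scene view shows the jar at (165,238), the tube at (233,207), the balance at (321,217). In the top view, the jar cap is at (130,207), the tube cap at (229,176), the pan at (342,222), and the fossil at (424,242).

```bash
cat > h.py <<'E'
import numpy as np, cv2
from bench import *
def ray(n,uv,z):
    c=get_calibration(n); f=210/np.tan(np.radians(c["fovy"]/2))
    d=np.array([(uv[0]-c["cx"])/f,(uv[1]-c["cy"])/f,1.]); R=c["R"]; C=-R.T@c["t"]; d=R.T@d
    return C+d*(z-C[2])/d[2]
def proj(n,X):
    c=get_calibration(n); f=210/np.tan(np.radians(c["fovy"]/2)); p=c["R"]@np.array(X)+c["t"]
    return f*p[:2]/p[2]+[c["cx"],c["cy"]]
def crop(n,im,x,y,w,h,s,out):
    cv2.imwrite(out,cv2.resize(im[y:y+h,x:x+w,::-1],None,fx=s,fy=s,interpolation=cv2.INTER_CUBIC))
E
python3 - <<'E'
from h import *
im=cv2.imread("pics/top0.png")[:,:,::-1]; hsv=cv2.cvtColor(im,cv2.COLOR_RGB2HSV)
def big(m,x,y,w,h):
    k=np.zeros(m.shape,np.uint8); k[y:y+h,x:x+w]=m[y:y+h,x:x+w]*255
    return max(cv2.findContours(k,0,1)[0],key=cv2.contourArea)
c=big(im.max(2)<45,110,190,40,40); e=cv2.minEnclosingCircle(c);print("cap",e,ray("top",e[0],.075))
c=big((hsv[...,1]>90)&(hsv[...,0]>135)&(hsv[...,0]<172),212,160,35,32); e=cv2.minEnclosingCircle(c);print("tube",e,ray("top",e[0],.138))
c=big(im.min(2)>130,305,190,75,85); r=cv2.minAreaRect(c); b=cv2.boxPoints(r);print("bal",r)
P=np.array([ray("top",p,.04) for p in b]);print(P,P.mean(0))
c=big(hsv[...,2]>100,410,228,30,28); e=cv2.minEnclosingCircle(c);print("fossil",e,ray("top",e[0],.013))
a=cv2.resize(im[190:270,300:385],None,fx=7,fy=7,interpolation=cv2.INTER_CUBIC)
b=cv2.resize(im[190:228,110:152],None,fx=5,fy=5,interpolation=cv2.INTER_CUBIC)
o=np.zeros((560,800,3),np.uint8);o[:,:595]=a;o[:190,595:795]=b[:,:200];cv2.imwrite("pics/crop.png",o[:,:,::-1])
E
```

```text
cap ((129.5719451904297, 206.15467834472656), 11.62950611114502) [0.52056406 0.32484662 0.075     ]
tube ((229.1875, 176.1875), 11.9456148147583) [0.57440154 0.10006657 0.138     ]
bal ((340.5, 231.5), (63.0, 55.0), 90.0)
[[ 0.54373907 -0.08431658  0.04      ]
 [ 0.5445631  -0.21314848  0.04      ]
 [ 0.39860467 -0.20821129  0.04      ]
 [ 0.39832877 -0.08282108  0.04      ]] [ 0.4713089  -0.14712436  0.04      ]
fossil ((424.5, 241.5), 19.81171226501465) [ 0.45040216 -0.3509247   0.013     ]
```

View pics/crop.png

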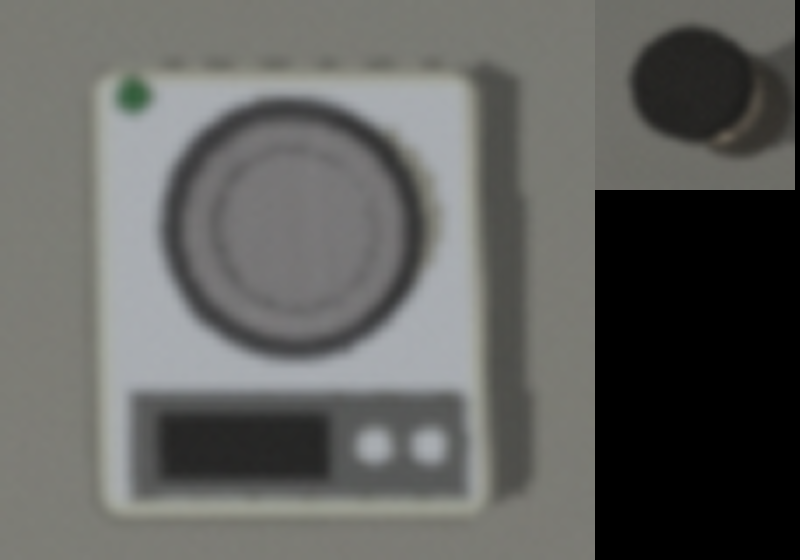

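The crop shows the pan's ring centred near (296,228) in the crop, i.e. about (342.3,222.6) in the image. The cap is at about (129.4,206.8). I'll move above the jar.

```bash
python3 -c "
from h import *
print(ray('top',(342.3,222.6),.067),ray('top',(129.5,206.5),.075))"
M='python3 -m crank'
python3 -m crank '[[1,0.28,1,0,0],[1,0.28,1,0,0],[1,0.28,1,0,0],[1,0.28,1,0,0]]' 
python3 -m crank '[[1,0.28,1,0,0],[1,0.28,1,0,0],[1,0.28,1,0,0],[1,0.28,1,0,0]]' 
python3 -m crank '[[1,0.28,1,0,0],[1,0.28,1,0,0],[1,0.28,1,0,0],[1,0.28,1,0,0]]' 
python3 -m crank '[[1,0.28,1,0,0],[1,0.28,1,0,0],[1,0.28,1,0,0],[1,0.28,1,0,0],[1,0.28,1,0,0]]'
```

```text
[ 0.48734261 -0.14707294  0.067     ] [0.51978966 0.32495194 0.075     ]
time: 0.6
position: [0.3525, -0.3751, 0.2225]
tool_rot: [-3.052, -0.741, -0.0]
ft_force: [-0.2, -0.2, 0.6]
grip_width: 0.999
grip_force: 0.0
time: 1.1
position: [0.4077, -0.1761, 0.2227]
tool_rot: [3.053, 0.74, 0.0]
ft_force: [-0.1, -1.1, -0.7]
grip_width: 0.995
grip_force: 0.0
time: 1.6
position: [0.4635, 0.0244, 0.2228]
tool_rot: [-3.052, -0.741, -0.002]
ft_force: [-0.1, 0.0, 0.4]
grip_width: 0.996
grip_force: 0.0
time: 2.22
position: [0.5188, 0.2219, 0.222]
tool_rot: [-3.053, -0.736, 0.002]
ft_force: [-0.9, -0.4, -0.9]
grip_width: 1.001
grip_force: 0.0
```

```bash

python3 -m crank '[[1,0.005,0.52,0,0],[1,0.005,0.52,0,0],[1,0.005,0.52,-0.3,0],[1,0.005,0.52,-0.5,0],[1,0.005,0.52,-0.5,0]]' 
python3 - <<'E'
from h import *
a=get_image("scene");b=get_image("top")
o=np.vstack([cv2.resize(x[:,:,::-1],None,fx=3,fy=3,interpolation=cv2.INTER_CUBIC) for x in (a[170:270,90:260],)])
p=cv2.resize(b[150:260,50:220,::-1],None,fx=2.6,fy=2.6)
cv2.imwrite("pics/pre.png",o); cv2.imwrite("pics/pre2.png",p)
E
```

```text
time: 2.85
position: [0.5188, 0.3205, 0.1192]
tool_rot: [3.052, 0.728, -0.011]
ft_force: [0.0, -0.2, -0.6]
grip_width: 0.997
grip_force: 0.0
```

View pics/pre.png

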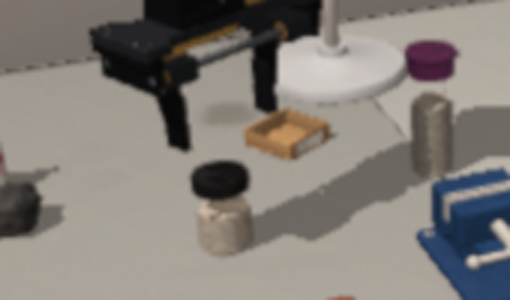

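The fingertips at crop (178,147) and (265,107) straddle the jar cap at (220,180), so alignment looks right. I'll descend and grip.

```bash

python3 -m crank '[[1,0,0,-0.1,0],[1,0,0,-0.2,0],[1,0,0,-0.3,0],[1,0,0,-0.385,0],[1,0,0,-0.385,0]]' 
python3 -m crank '[[1,0,0,0,0],[0.7,0,0,0,0],[0.6,0,0,0,0],[0.5,0,0,0,0],[0.4,0,0,0,0]]' 12
python3 -m crank '[[0.4,0,0,0,0],[0.4,0,0,0,0],[0.4,0,0,0,0],[0.4,0,0,0,0]]' 12
python3 -c "
from h import *
s=get_state();print(s['position'],s['ft_force'],s['torque'])"
python3 -m crank '[[0.4,0,0,0.1,0],[0.4,0,0,0.1,0],[0.4,0,0,0.1,0],[0.4,0,0,0.1,0]]' 
python3 -c "
from h import *
s=get_state();print(s['position'],s['ft_force'],s['torque'])
a=get_image('scene');crop('scene',a,120,190,80,80,7,'pics/grip.png')"
```

```text
time: 3.58
position: [0.5186, 0.324, 0.0435]
tool_rot: [3.054, 0.733, -0.006]
ft_force: [-0.4, 0.0, -0.3]
grip_width: 0.998
grip_force: 0.0
time: 4.2
position: [0.5199, 0.3247, 0.0457]
tool_rot: [3.055, 0.733, 0.0]
ft_force: [-1.1, 1.6, 0.7]
grip_width: 0.631
grip_force: 0.5
time: 4.7
position: [0.5198, 0.325, 0.0458]
tool_rot: [-3.055, -0.733, -0.0]
ft_force: [-0.2, 1.3, 1.2]
grip_width: 0.578
grip_force: 12.0
[0.51983409 0.32495988 0.04575201] [-0.22218944  1.32223217  1.15426904] [0.20735432 0.11238611 0.03272026]
time: 5.2
position: [0.5196, 0.3243, 0.0652]
tool_rot: [3.054, 0.732, -0.001]
ft_force: [-0.6, 0.3, -1.8]
grip_width: 0.581
grip_force: 12.0
[0.5195836  0.32426923 0.06515408] [-0.56407064  0.27455565 -1.81753848] [0.03283092 0.04976152 0.06782492]
```

View pics/grip.png

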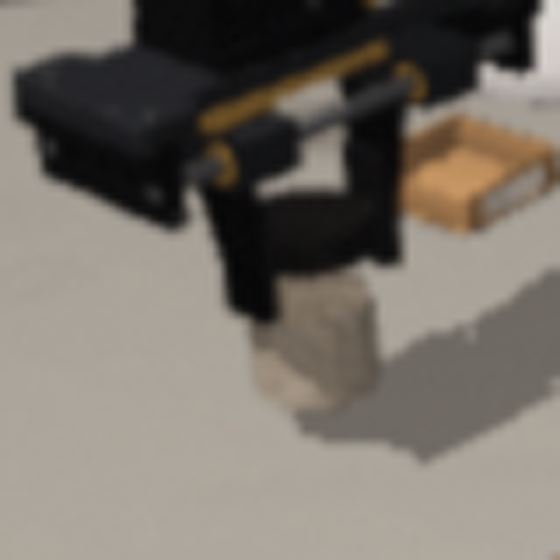

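The jar is gripped by its cap, upright and off the table. I'll lift it and carry it over the tube's height to the pan.

```bash

python3 -m crank '[[0.4,0,0,0.2,0],[0.4,0,0,0.4,0],[0.4,0,0,0.6,0],[0.4,0,0,0.78,0],[0.4,0,0,0.78,0]]' 20
python3 -m crank '[[0.4,-0.02,-0.2,0,0],[0.4,-0.04,-0.4,0,0],[0.4,-0.06,-0.6,0,0],[0.4,-0.07,-0.8,0,0],[0.4,-0.08,-1,0,0]]'
python3 -m crank '[[0.4,-0.02,-0.2,0,0],[0.4,-0.04,-0.4,0,0],[0.4,-0.06,-0.6,0,0],[0.4,-0.07,-0.8,0,0],[0.4,-0.08,-1,0,0]]'
python3 -m crank '[[0.4,-0.005,-0.2,0,0],[0.4,-0.005,-0.36,0,0],[0.4,-0.005,-0.36,-0.15,0],[0.4,-0.005,-0.36,-0.3,0],[0.4,-0.005,-0.36,-0.4,0]]'
python3 -m crank '[[0.4,0,0,0,0],[0.4,0,0,0,0],[0.4,0,0,0,0],[0.4,0,0,0,0],[0.4,0,0,0,0]]'
python3 -c "
from h import *
s=get_state();print(s['position'],s['ft_force'],s['torque'])
a=get_image('scene');crop('scene',a,270,160,100,80,7,'pics/over.png')"
```

```text
time: 5.88
position: [0.521, 0.326, 0.2245]
tool_rot: [-3.054, -0.733, -0.008]
ft_force: [0.3, -0.2, -1.0]
grip_width: 0.576
grip_force: 20.0
time: 6.5
position: [0.5028, 0.1229, 0.2199]
tool_rot: [3.055, 0.732, -0.004]
ft_force: [1.0, 0.6, -1.3]
grip_width: 0.575
grip_force: 20.0
time: 7.12
position: [0.4866, -0.0767, 0.22]
tool_rot: [-3.054, -0.732, 0.003]
ft_force: [0.4, 1.1, -1.4]
grip_width: 0.577
grip_force: 20.0
time: 7.75
position: [0.4849, -0.147, 0.1384]
tool_rot: [-3.053, -0.732, 0.006]
ft_force: [0.2, -0.5, -2.1]
grip_width: 0.575
grip_force: 20.0
time: 8.38
position: [0.487, -0.1474, 0.142]
tool_rot: [3.054, 0.732, 0.001]
ft_force: [-0.4, 1.1, -1.1]
grip_width: 0.576
grip_force: 20.0
[ 0.48703168 -0.14741444  0.14200651] [-0.44519604  1.06592737 -1.10347952] [-0.02478775  0.03106699 -0.06013735]
```

View pics/over.png

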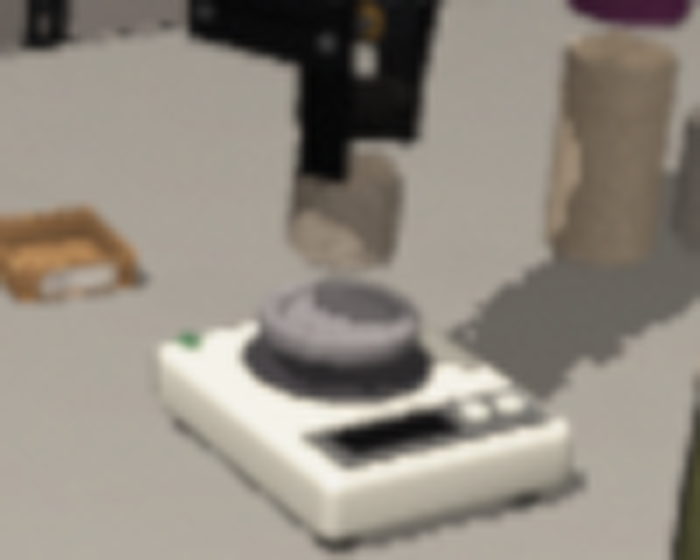

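The scene view shows the jar hanging over the pan, whose ring centre is at about crop (340,307). I'll cross-check the pan centre and descend to just above the ring.

```bash
python3 -c "
from h import *
print(ray('scene',(270+340/7,160+307/7),.068),(proj('scene',(.487,-.147,.068))-[270,160])*7)"
python3 -m crank '[[0.4,0,0,-0.04,0],[0.4,0,0,-0.08,0],[0.4,0,0,-0.11,0],[0.4,0,0,-0.13,0],[0.4,0,0,-0.13,0]]'
python3 -m crank '[[0.4,0,0,0,0],[0.4,0,0,0,0],[0.4,0,0,0,0],[0.4,0,0,0,0]]'
python3 -m crank '[[0.4,0,0,-0.004,0],[0.4,0,0,-0.008,0],[0.4,0,0,-0.012,0],[0.4,0,0,-0.012,0],[0.4,0,0,-0.012,0]]'
python3 -m crank '[[0.4,0,0,-0.005,0],[0.4,0,0,-0.005,0],[0.4,0,0,-0.005,0],[0.4,0,0,-0.005,0]]'
```

```text
[ 0.49263774 -0.14871704  0.068     ] [343.63825297 312.57010281]
time: 9.05
position: [0.4866, -0.1472, 0.1152]
tool_rot: [-3.054, -0.733, 0.001]
ft_force: [-0.0, -0.7, -0.2]
grip_width: 0.573
grip_force: 20.0
time: 9.55
position: [0.4869, -0.1473, 0.1157]
tool_rot: [3.055, 0.733, 0.0]
ft_force: [-0.1, -0.3, -1.4]
grip_width: 0.577
grip_force: 20.0
time: 10.18
position: [0.4869, -0.1473, 0.1132]
tool_rot: [3.055, 0.733, 0.0]
ft_force: [-0.3, -0.2, -0.9]
grip_width: 0.576
grip_force: 20.0
time: 10.68
position: [0.4868, -0.1474, 0.1122]
tool_rot: [3.055, 0.733, 0.0]
ft_force: [0.4, -0.5, -1.0]
grip_width: 0.574
grip_force: 20.0
```

```bash

for i in 1; do
python3 -m crank '[[0.4,0,0,-0.005,0],[0.4,0,0,-0.005,0],[0.4,0,0,-0.005,0],[0.4,0,0,-0.005,0]]' | grep -E "pos|ft_"
python3 -m crank '[[0.4,0,0,0,0]]' | grep -E "pos|ft_"
python3 -m crank '[[0.4,0,0,0,0]]' | grep -E "pos|ft_"
python3 -m crank '[[0.4,0,0,0,0]]' | grep -E "pos|ft_"
python3 -m crank '[[0.4,0,0,-0.005,0],[0.4,0,0,-0.005,0],[0.4,0,0,-0.005,0],[0.4,0,0,-0.005,0]]' | grep -E "pos|ft_"
python3 -m crank '[[0.4,0,0,0,0]]' | grep -E "pos|ft_"
python3 -m crank '[[0.4,0,0,0,0]]' | grep -E "pos|ft_"
python3 -m crank '[[0.4,0,0,0,0]]' | grep -E "pos|ft_"
done
```

```text
position: [0.4869, -0.1474, 0.1113]
ft_force: [-0.5, -0.4, 0.5]
position: [0.4869, -0.1474, 0.1112]
ft_force: [-0.1, -0.4, -0.2]
position: [0.4869, -0.1474, 0.1112]
ft_force: [-0.4, -0.3, -0.2]
position: [0.4868, -0.1474, 0.1112]
ft_force: [-1.4, -1.2, -0.1]
position: [0.4869, -0.1474, 0.1103]
ft_force: [-0.9, -0.4, 0.5]
position: [0.4869, -0.1474, 0.1102]
ft_force: [0.5, -0.6, 0.4]
position: [0.4868, -0.1474, 0.1102]
ft_force: [-0.0, -1.1, 0.4]
position: [0.4868, -0.1474, 0.1102]
ft_force: [0.2, -1.4, 0.8]
```

Contact starts around z≈.1117, which lies between the ring-top and floor predictions, so it's ambiguous. I'll slide lightly in +x and feel the side force.

```bash

for i in 1; do
python3 -m crank '[[0.4,0.005,0,0,0],[0.4,0.005,0,0,0],[0.4,0.005,0,0,0]]' | grep -E "pos|ft_"
python3 -m crank '[[0.4,0.005,0,0,0],[0.4,0.005,0,0,0],[0.4,0.005,0,0,0]]' | grep -E "pos|ft_"
python3 -m crank '[[0.4,0.005,0,0,0],[0.4,0.005,0,0,0],[0.4,0.005,0,0,0]]' | grep -E "pos|ft_"
python3 -m crank '[[0.4,0,0,0,0]]' | grep -E "pos|ft_"
python3 -m crank '[[0.4,0,0,0,0]]' | grep -E "pos|ft_"
python3 -c "
from h import *
print(get_state()['torque'])"
done
```

```text
position: [0.4877, -0.1471, 0.1101]
ft_force: [-1.8, -0.2, 2.5]
position: [0.4886, -0.147, 0.1101]
ft_force: [-2.2, 1.4, 2.2]
position: [0.4898, -0.1476, 0.11]
ft_force: [-0.6, -1.2, -0.8]
position: [0.4898, -0.1475, 0.1101]
ft_force: [-1.3, -0.8, -1.2]
position: [0.4899, -0.1475, 0.1101]
ft_force: [-0.8, -1.3, -1.5]
[-0.1806667   0.11888386  0.00524758]
```

At x≈.490 the vertical force fell back to the free-hanging value, so the jar dropped off the ring edge. Next I'll lower it to find the floor.

```bash

for i in 1; do
python3 -m crank '[[0.4,0,0,-0.005,0],[0.4,0,0,-0.005,0],[0.4,0,0,-0.005,0]]' | grep -E "pos|ft_"
python3 -m crank '[[0.4,0,0,0,0]]' | grep -E "ft_"
python3 -m crank '[[0.4,0,0,-0.005,0],[0.4,0,0,-0.005,0],[0.4,0,0,-0.005,0]]' | grep -E "pos|ft_"
python3 -m crank '[[0.4,0,0,0,0]]' | grep -E "ft_"
python3 -m crank '[[0.4,0,0,-0.005,0],[0.4,0,0,-0.005,0],[0.4,0,0,-0.005,0]]' | grep -E "pos|ft_"
python3 -m crank '[[0.4,0,0,0,0]]' | grep -E "ft_"
done
```

```text
position: [0.4899, -0.1474, 0.1093]
ft_force: [-0.7, -0.5, -0.2]
ft_force: [-1.2, -1.0, -0.5]
position: [0.4899, -0.1474, 0.1083]
ft_force: [-1.3, -0.6, 1.4]
ft_force: [-0.8, -0.7, 1.0]
position: [0.4899, -0.1474, 0.1073]
ft_force: [-0.9, -0.8, 2.0]
ft_force: [-0.7, -1.3, 2.3]
```

Floor contact starts near z=.1096, which matches the predicted floor height (.1097). I'll ease off and feel the ring walls in ±x and ±y to confirm and centre.

```bash

f(){ grep -E "pos|ft_" | paste - -; }
python3 -m crank '[[0.4,0,0,0.008,0],[0.4,0,0,0.008,0],[0.4,0,0,0.008,0]]' | f
echo +x
python3 -m crank '[[0.4,0.005,0,0,0],[0.4,0.005,0,0,0],[0.4,0.005,0,0,0]]' | f
python3 -m crank '[[0.4,0.005,0,0,0],[0.4,0.005,0,0,0],[0.4,0.005,0,0,0]]' | f
echo back
python3 -m crank '[[0.4,-0.01,0,0,0],[0.4,-0.01,0,0,0],[0.4,-0.01,0,0,0]]' | f
echo +y
python3 -m crank '[[0.4,0,0.005,0,0],[0.4,0,0.005,0,0],[0.4,0,0.005,0,0]]' | f
python3 -m crank '[[0.4,0,0.005,0,0],[0.4,0,0.005,0,0],[0.4,0,0.005,0,0]]' | f
echo -y
python3 -m crank '[[0.4,0,-0.01,0,0],[0.4,0,-0.01,0,0],[0.4,0,-0.01,0,0]]' | f
python3 -m crank '[[0.4,0,-0.005,0,0],[0.4,0,-0.005,0,0],[0.4,0,-0.005,0,0]]' | f
python3 -m crank '[[0.4,0,-0.005,0,0],[0.4,0,-0.005,0,0],[0.4,0,-0.005,0,0]]' | f
echo back
python3 -m crank '[[0.4,0,0.01,0,0],[0.4,0,0.01,0,0],[0.4,0,0.01,0,0]]' | f
```

```text
position: [0.4898, -0.1474, 0.1087]	ft_force: [-0.8, -2.3, 1.4]
+x
position: [0.4906, -0.1471, 0.1087]	ft_force: [-1.7, -1.1, 0.9]
position: [0.4915, -0.1469, 0.1086]	ft_force: [-2.8, 0.1, 1.0]
back
position: [0.49, -0.1474, 0.1089]	ft_force: [-1.6, -0.6, 0.7]
+y
position: [0.4901, -0.147, 0.109]	ft_force: [-0.2, -2.9, 0.3]
position: [0.4903, -0.1462, 0.1091]	ft_force: [0.6, -6.1, 1.0]
-y
position: [0.4897, -0.1469, 0.1087]	ft_force: [0.7, -3.2, 1.2]
position: [0.4894, -0.1475, 0.1085]	ft_force: [-1.8, 0.8, 1.0]
position: [0.4896, -0.1488, 0.1086]	ft_force: [-1.2, 2.4, 1.0]
back
position: [0.4901, -0.1479, 0.109]	ft_force: [-1.0, -2.3, -0.3]
```

The +y wall is close (−6 N at y=−.146). I'll look for the −y and +x walls.

```bash

f(){ grep -E "pos|ft_" | paste - -; }
echo -y
python3 -m crank '[[0.4,0,-0.005,0,0],[0.4,0,-0.005,0,0],[0.4,0,-0.005,0,0]]' | f
python3 -m crank '[[0.4,0,-0.005,0,0],[0.4,0,-0.005,0,0],[0.4,0,-0.005,0,0]]' | f
python3 -m crank '[[0.4,0,-0.005,0,0],[0.4,0,-0.005,0,0],[0.4,0,-0.005,0,0]]' | f
python3 -m crank '[[0.4,0,-0.005,0,0],[0.4,0,-0.005,0,0],[0.4,0,-0.005,0,0]]' | f
echo back
python3 -m crank '[[0.4,0,0.01,0,0],[0.4,0,0.01,0,0],[0.4,0,0.01,0,0]]' | f
echo +x
python3 -m crank '[[0.4,0.01,0,0,0],[0.4,0.01,0,0,0],[0.4,0.01,0,0,0]]' | f
python3 -m crank '[[0.4,0.005,0,0,0],[0.4,0.005,0,0,0],[0.4,0.005,0,0,0]]' | f
```

```text
-y
position: [0.4898, -0.1483, 0.1088]	ft_force: [-1.3, -1.0, 0.2]
position: [0.4896, -0.1488, 0.1086]	ft_force: [-1.2, 1.1, -0.2]
position: [0.4895, -0.1497, 0.1086]	ft_force: [-1.9, 2.8, 1.0]
position: [0.4893, -0.1502, 0.1085]	ft_force: [-3.7, 5.2, 1.0]
back
position: [0.4898, -0.1495, 0.1088]	ft_force: [-2.5, 2.4, 0.4]
+x
position: [0.4914, -0.1489, 0.1086]	ft_force: [-4.1, 3.5, 0.4]
position: [0.4921, -0.1487, 0.1085]	ft_force: [-4.4, 3.7, 1.5]
```

```bash

f(){ grep -E "pos|ft_" | paste - -; }
python3 -m crank '[[0.4,-0.01,0.006,0,0],[0.4,-0.01,0.006,0,0],[0.4,-0.01,0.006,0,0]]' | f
echo -x
python3 -m crank '[[0.4,-0.005,0,0,0],[0.4,-0.005,0,0,0],[0.4,-0.005,0,0,0]]' | f
python3 -m crank '[[0.4,-0.005,0,0,0],[0.4,-0.005,0,0,0],[0.4,-0.005,0,0,0]]' | f
python3 -m crank '[[0.4,-0.005,0,0,0],[0.4,-0.005,0,0,0],[0.4,-0.005,0,0,0]]' | f
```

```text
position: [0.4911, -0.1487, 0.109]	ft_force: [-2.7, 0.1, 0.1]
-x
position: [0.4903, -0.1488, 0.109]	ft_force: [-0.6, -1.4, 0.1]
position: [0.4891, -0.1483, 0.1089]	ft_force: [0.4, -0.5, 0.1]
position: [0.488, -0.1482, 0.1089]	ft_force: [1.0, -1.7, -0.6]
```

The jar is bounded in both axes, with the pan centre at about (.489, −.1483). I'll centre it, settle it lightly and release.

```bash

f(){ grep -E "pos|ft_|grip" | paste - - - -; }
python3 -m crank '[[0.4,0.006,0,0,0],[0.4,0.006,0,0,0],[0.4,0.006,-0.001,-0.004,0],[0.4,0.006,-0.001,-0.004,0],[0.4,0.006,-0.001,-0.004,0]]' | f
python3 -m crank '[[0.4,0,0,0,0],[0.4,0,0,0,0],[0.58,0,0,0,0],[0.6,0,0,0,0],[0.62,0,0,0,0]]' 3 | f
python3 -m crank '[[0.7,0,0,0,0],[0.8,0,0,0,0],[0.9,0,0,0,0],[1,0,0,0,0],[1,0,0,0,0]]' | f
python3 -m crank '[[1,0,0,0,0],[1,0,0,0,0],[1,0,0,0,0]]' | f
python3 -m crank '[[1,0,0,0.1,0],[1,0,0,0.2,0],[1,0,0,0.35,0],[1,0,0,0.5,0],[1,0,0,0.5,0]]' | f
python3 -m crank '[[1,0,1,0.2,0],[1,0,1,0.2,0],[1,0,1,0.2,0],[1,0,1,0.2,0],[1,0,1,0.2,0]]' | f
python3 - <<'E'
from h import *
a=get_image("scene");b=get_image("top");s=cv2.resize
A=s(a[170:250,280:360],None,fx=5,fy=5,interpolation=2);B=s(b[190:270,300:380],None,fx=5,fy=5,interpolation=2)
cv2.imwrite("pics/end.png",np.hstack([A,B])[:,:,::-1]);cv2.imwrite("pics/top1.png",b[:,:,::-1])
E
```

```text
position: [0.4889, -0.148, 0.108]	ft_force: [-0.4, -0.4, 0.3]	grip_width: 0.577	grip_force: 20.0
position: [0.4891, -0.1485, 0.1079]	ft_force: [-0.1, -0.3, -0.3]	grip_width: 0.615	grip_force: 0.1
position: [0.489, -0.1483, 0.108]	ft_force: [-0.1, 0.5, 0.7]	grip_width: 0.974	grip_force: 0.0
position: [0.489, -0.1483, 0.108]	ft_force: [-0.2, -0.4, -0.2]	grip_width: 0.997	grip_force: 0.0
position: [0.4907, -0.1487, 0.2105]	ft_force: [-0.0, -0.2, 0.2]	grip_width: 0.998	grip_force: 0.0
position: [0.4887, 0.0523, 0.2475]	ft_force: [0.0, -0.7, 0.6]	grip_width: 1.001	grip_force: 0.0
```

View pics/end.png

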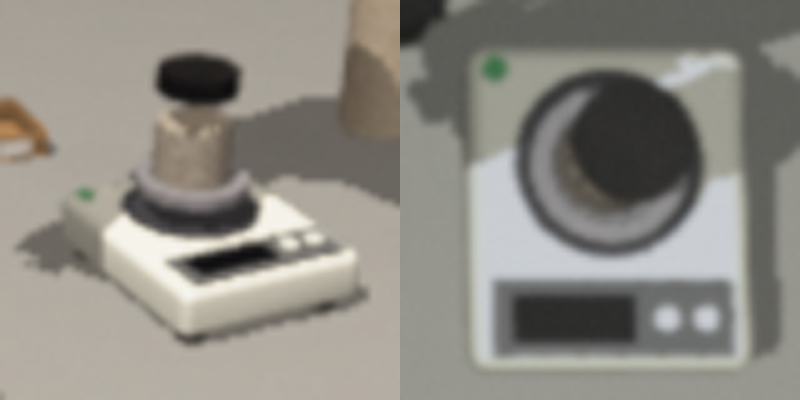

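The jar stands on the pan with the ring visible in front of its foot in the scene view. In the top view the cap is at crop (636,140). I'll check for tilt with the cap-centre ray.

```bash
python3 - <<'E'
from h import *
im=cv2.imread("pics/top1.png"); m=np.zeros(im.shape[:2],np.uint8); s=(slice(200,236),slice(332,360)); m[s]=(im[s].max(2)<48)*255
c=max(cv2.findContours(m,0,1)[0],key=cv2.contourArea);e=cv2.minEnclosingCircle(c);print(e,ray("top",e[0],.138),ray("top",(347.2,218),.138))
a=get_image("scene")[170:192,305:332]; m=(a.max(2)<60)*1; y,x=np.nonzero(m); print(x.min()+305,x.max()+305,y.min()+170,y.max()+170, proj("scene",(.489,-.1483,.138)),proj("scene",(.489,-.1483,.063)))
E
```

```text
((346.375, 217.625), 11.490585327148438) [ 0.48814399 -0.14382789  0.138     ] [ 0.48736873 -0.14552326  0.138     ]
312 326 182 190 [320.84582601 183.50650649] [318.97113207 205.77988792]
```

```bash
python3 - <<'E'
from h import *
a=np.mean([get_image("scene").astype(float) for _ in range(4)],0); cv2.imwrite("pics/s2.png",a[:,:,::-1])
b=np.mean([get_image("top").astype(float) for _ in range(4)],0)
A=cv2.resize(a[178:214,300:340],None,fx=10,fy=10,interpolation=2);B=cv2.resize(b[200:236,325:365],None,fx=10,fy=10,interpolation=2)
def mark(I,n,ox,oy):
    t=np.linspace(0,2*np.pi,60)
    for z,r,col in((.138,.0255,(255,0,0)),(.063,.024,(0,255,0)),(.067,.026,(0,0,255)),(.067,.036,(255,255,0))):
        p=np.array([(proj(n,(.489+r*np.cos(k),-.1483+r*np.sin(k),z))+.5-[ox,oy])*10 for k in t]);cv2.polylines(I,[p.astype(int)],True,col,1)
mark(A,"scene",300,178);mark(B,"top",325,200)
cv2.imwrite("pics/tilt.png",np.hstack([A,B])[:,:,::-1])
E
```

```text
[ WARN:0@2.057] global loadsave.cpp:1063 imwrite_ Unsupported depth image for selected encoder is fallbacked to CV_8U.
```

View pics/tilt.png

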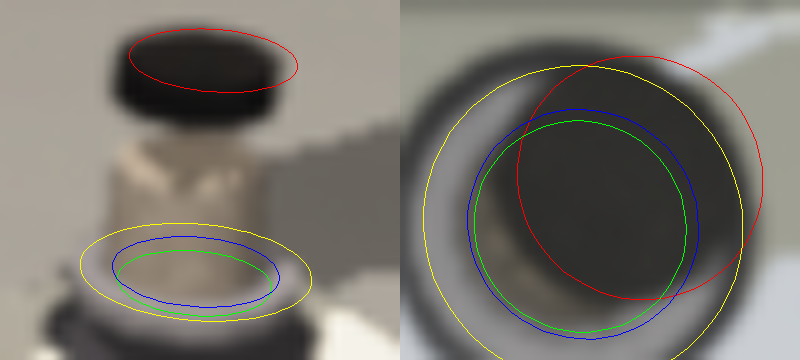

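The overlay shows the cap 1–1.5 px to the left of prediction, the body about 1 px, and the ring about 0.6 px. That leaves a possible small tilt in y, so I'll compare the jar's lean with the initial, known-upright image.

```bash
python3 - <<'E'
from h import *
def edges(im,r,c0,w):
    g=cv2.GaussianBlur(im.astype(np.float32),(0,0),.8)[r]          # (cols,3)
    d=np.linalg.norm(g[2:]-g[:-2],axis=1)
    def pk(a,b):
        i=a+int(np.argmax(d[a:b])); p=d[i-1:i+2]; return i+1+.5*(p[0]-p[2])/(p[0]-2*p[1]+p[2])
    c=int(round(c0)); return pk(c-w-3,c-w+4),pk(c+w-4,c+w+3)
for f,X in(("scene0",(.5198,.325,0.)),("s2",(.489,-.147,.063))):
    im=cv2.imread(f"pics/{f}.png"); X=np.array(X); print(f)
    ca=get_calibration("scene"); v=ca["R"].T@np.array([0,0,1.]); v[2]=0; v/=np.linalg.norm(v)
    for h in(.020,.028,.036,.044,.064,.069):
        r=.0255 if h>.06 else .024
        q=proj("scene",X+[0,0,h]-r*v); w=r*(proj("scene",X+[0,0,h])-proj("scene",X+[0,0,h+.0])).sum()
        s=np.linalg.norm(proj("scene",X+[-v[1]*r,v[0]*r,h])-proj("scene",X+[0,0,h]))
        c=proj("scene",X+[0,0,h])[0]; l,rr=edges(im,int(round(q[1])),c,int(round(s)))
        print(h,"row",round(q[1],1),"pred",round(c,2),"obs",round((l+rr)/2,2),"w",round(rr-l,2),round(2*s,2),"diff",round((l+rr)/2-c,2))
E
```

```text
scene0
0.02 row 250.1 pred 166.45 obs 165.17 w 18.82 17.46 diff -1.27
0.028 row 247.5 pred 166.18 obs 164.92 w 18.85 17.52 diff -1.26
0.036 row 244.9 pred 165.91 obs 164.62 w 19.05 17.58 diff -1.29
0.044 row 242.4 pred 165.63 obs 166.37 w 13.96 17.63 diff 0.73
0.064 row 236.1 pred 164.95 obs 164.81 w 12.08 18.89 diff -0.14
0.069 row 234.5 pred 164.77 obs 162.34 w 16.11 18.93 diff -2.43
s2
0.02 row 203.3 pred 319.11 obs 318.04 w 17.06 15.47 diff -1.06
0.028 row 200.9 pred 319.31 obs 316.28 w 13.19 15.51 diff -3.03
0.036 row 198.5 pred 319.5 obs 318.35 w 16.85 15.56 diff -1.15
0.044 row 196.1 pred 319.7 obs 315.23 w -2.53 15.6 diff -4.47
0.064 row 190.2 pred 320.21 obs 319.53 w 12.14 16.7 diff -0.68
0.069 row 188.7 pred 320.33 obs 319.48 w 14.33 16.73 diff -0.86
```

Where both edges were found cleanly, the offset is about −1.1 px at every height. The same bias (−1.27 px) appears in the initial upright image, so the jar is upright and the offset is camera bias. I'll hand in.

```bash
python3 -c "
from bench import *
print(get_state()['time']);print(close_job())"
```

```text
27.225
the job is handed in; nothing more can be done
None
```

I put the jar on the balance, standing inside the pan's ring and released, and handed the job in at 27 s. Camera checks show it upright, the arm did not touch the tube or the pebble, and `close_job()` gave no verdict.

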